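Load the grid plate in the grind-check stand

TASK

Set up the grind-check stand: take the glass grid plate that lies on the bar by its orange tab, lay it on the stage in front of the two spring clips and slide it in, ramped end first, so that both clips ride up over it and snap down into its notches and it is fully home; ease it in, without ramming it into the stop or bending the clips up. Then let go of it and swing the loupe fully over it, leaving the blue cup and the tea tin where they stand.

Things in the scene. Friction and masses are not known exactly. Their poses are not given: they have to be found in the camera images.
- grind_stand: Fixed inspection stand, 164 x 120 mm, grey deck 30 mm above the worktop. Origin on the worktop; +x is the way the plate slides in, +y to the left of that, z up. Deck from x = -80 to +84, y = -60 to +60 mm, with an opal light window at x = -10, y = 0. Open deck at the -x end, then guide rails (point channel_mouth), clips and the stop (point stop_rearmost)
- channel_mouth (a point): point on the deck at stand x = -30, y = 0, where the two steel guide rails, 4 mm high, become parallel: from here to x = +80 they leave a channel 60 mm wide (y = -30 to +30). Before it their mouths flare to about 75 mm wide at x = -52
- stop_rearmost (a point): point on the deck at stand x = +58, y = 0: rearmost place of the hard stop face, the front of a black clip bar (54 mm wide, 12 mm high) in the channel. The bar is clamped anywhere along 20 mm and its setting is NOT measured: the stop face lies at x = 38 to 58. The clip noses stand 41 mm before it (x = -3 to 17), with tips 9 mm further towards -x
- clip_left (a joint): steel leaf clip at stand y = +22, 8 mm wide, on the clip bar: hinge angle, rad, positive = nose up. Round nose (radius 3.5 mm) 57 mm from the hinge, its tip turned up 9 mm further on. Spring presses down: 0.6 N at the nose at 0, 1.9 N at 0.096. 0 = free, nose 1.5 mm over the deck; 0.096 = nose on top of the plate's side rail; 0.044 = snapped into its notch; over 0.17 = bent
- clip_right (a joint): the same for the clip at stand y = -22
- grid_plate: Loose measuring plate 100 (x) x 56 (y) mm, about 0.12 kg: glass pane with engraved grid in a black frame. Origin: middle of its underside; +x to the ramped leading end, z up. Middle 4 mm thick; side rails (16 to 28 mm either side of the middle) 7 mm thick. Pushing it in takes 5 to 10 N up the ramps and 4 to 8 N along the crests, and dips as the noses drop; against the stop the force rises sharply
- plate_lead (a point): middle of the lower leading edge, plate x = +50. Here the side rails are 1 mm thick and ramp up to 7 mm at x = +34. Home, this edge is 0 to 2.5 mm short of the stop face
- plate_notches (a point): plate x = +10, y = 0, 4 mm up: midway between the two notches in the tops of the side rails, 3 mm deep, 11 mm long between their upper edges with sloping walls and 4 mm of flat floor; the clip noses belong in them
- plate_tab (a point): middle of the top of the plate's orange grip tab, at the trailing end, 35 mm above the underside, plate x = -40. The tab stands across the plate: 10 mm thick along x, 40 mm wide along y, 28 mm clear above the rails; pinch it with the fingers closing along the plate's x
- loupe (a joint): hinge of the loupe arm about the upright post, rad: 0 = fully over the light window (end stop), positive = swung aside, counter-clockwise from above, over the stand's -x, -y corner; starts at 1.75 to 2.05. Light friction (0.5 N at the knob), stays where it is left. Black ring 44 mm across, 42 to 54 mm above the deck, its middle 52 mm from the post axis: it passes above the plate's tab
- loupe_knob (a point): top of the round black knob on the loupe's free end, 76 mm above the deck, 14 mm diameter, 22 mm free height below this point, 79 mm from the post axis; at joint 0 it lies on the stand's +y side of the post
- loupe_post (a point): point on the upright axis about which the loupe swings, 42 mm above the deck, at stand x = -10, y = -52
- clear_screen (a point): point on the robot-side face of the fixed, clear, nearly invisible acrylic screen behind the stand, which stands upright across world x, 1 m high, reaching 0.2 m to either side (world y) of this point; keep the wrist and gripper off it
- blue_cup: bystander, loose; small blue cup with an ear, 65 x 83 x 53 mm; origin under its centre, z up
- tea_tin: bystander, loose; green tin with wooden lid, 70 mm wide, 100 mm high; origin under its middle

How it is judged:
By the outcome, as a careful person would: the job done as asked, in the order asked, and still so for the second after the job is handed in, with the robot touching nothing.
It also fails if it takes over 72 s, if anything falls off the work surface, if the arm or the gripper's body presses on something with over 40 N, if the wrist force passes 120 N, or if a joint passes its speed limit or range.

ROBOT

A 6-joint arm with a two-finger parallel gripper is mounted at the origin on a cart in front of the work surface, level with it; the furniture and walls round the work are solid. World frame = base frame: x ahead of the robot, y to its left, z up, the work surface at z = 0. Lengths are in mm, angles in rad, forces in N, time in s.
With the tool pointing down it reaches from about 275 to 1000 mm from the base axis. Payload 8.4 kg.
Tool frame: the origin (TCP) lies at the very end of the fingers, on their centre line; the grasp point (between the pads) lies 19 mm behind it; z points along the fingers, y is the line along which they close (so a half turn about z gives the same grasp; the last joint's range is limited). The gripper opens to 85 mm and grips with 20 to 120 N. Pads are 22 mm wide; open, the fingers measure 114 mm over their backs; the gripper's body (76 mm by 85 mm) begins 54 mm behind the grasp point. The pads swing forward as they close: fully open they stand 13 mm farther back than shut.
Start: joints at [-1.35, 0.353, 1.633, -0, 1.155, -0.002], TCP at [138.099, -609.554, 231.281] pointing down, gripper open.
Joint ranges: [-2.63, 2.63], [-0.92, 2.1], [0.06, 2.66], [-1.3, 4.44], [0, 2.69], [-3.02, 3.02]. Speed limits (rad/s): [2.22, 2.22, 2.79, 3.14, 3.14, 3.14].

INTERFACE

Orientations are given as [roll, pitch, yaw] about the fixed x, y, z axes, in that order (R = Rz(yaw) Ry(pitch) Rx(roll)).
In Python, from rig import sensors, grab_frame, camera_params, order gives the robot as it stands. The module is installed in compiled form; this text tells all that it offers.
- The arm moves only by the tool move_arm, never from a script. Its argument "motion" is a list of rows, each a list of 7 numbers: the turn, a rotation vector about the tool's x, y, z in rad, then the shift along the tool's x, y, z in m, then the finger opening in m, from 0 to 0.0854. A call has 1 to 8 rows; each row is the pose to reach, as a shift and turn from the pose commanded when the call began, along the tool's axes at that moment; what a row does not reach only later rows make up. A row lasts 1/8 s, in which the tool goes at most 62.5 mm and 10.7 degrees, less where a joint would pass 70% of its speed; a pose out of reach is approached as far as the arm can. A call with a gripper value outside its range is refused whole. The fingers move at their own pace and stop on an object; "grip_force" is the grip in N (left out, the last holds). Time passes only in rows, so rows that repeat a pose let the fingers close. It gives the time, the measured TCP pose, the force, the opening and the grip force at its end, in the units of the state.
- sensors.sense(): the state, without advancing time (a new reading comes with each control period).
- grab_frame(name): name is "scene" or "top" or "wrist"; returns (picture, depth): 400x640x3 uint8, red, green, blue; 400x640 float32, mm along the optical axis (not along the pixel's ray), 0 where there is no reading.
- camera_params(name): a dict with "camera_matrix" (3x3 intrinsics, pixels), "world_from_camera" (4x4, takes a point from camera to world coordinates). Camera axes: x right, y down, z forward; pixel columns grow to the right and rows downward; lengths in mm; the calibration is good to about 2 mm. A picture is of the moment at which its call begins: read the wrist's pose just before it. camera_params takes no time and is no camera call; for the wrist camera it gives the pose at the moment of the call.
- order.sign_off(): hands the job in; it is judged then, once.
The state is a dict: "clock": time; "qpos": joint angles; "qvel": joint speeds; "joint_efforts": joint torques, N m; "eef_pos": TCP position; "tcp_rot": TCP orientation; "contact_force": force on the tool from outside, world axes, zero at the start; "wrist_torque": the same for the moment, N m; "opening": opening from 0.0 (shut) to 1.0 (fully open); "grasp_force": force on a finger pad.
Only numpy, scipy, OpenCV 4.12 (cv2) and the standard library are available. Lean on these libraries where they do the work, as an engineer would, in place of code of your own. Each camera call takes 0.05 s, during which the arm holds its last target. There are 200 camera calls.

## Working session

There is one attempt and no reset: what is moved stays moved. The work goes in short steps, Python scripts to look and compute and a tool call to move; the robot and the scene stay as the last step left them, time stands still between calls to the robot, and variables do not carry over. Pictures are saved under pics/ and viewed, at most 10 in all, crops included, and the job is handed in when it is done.

Besides the shell and the picture viewer there is one more tool, called after ">>>" as name(argument=value, ...) on one line, values as JSON. move_arm: Moves the arm, as the interface text tells. Its arguments: {"type":"object","properties":{"motion":{"type":"array","items":{"type":"array","items":{"type":"number"}}},"grip_force":{"type":"number"}},"required":["motion"]}

```bash
mkdir -p pics; cat > h.py <<'E'
import numpy as np, cv2
from rig import sensors, grab_frame, camera_params, order
def save(n,img): cv2.imwrite('pics/'+n,cv2.cvtColor(img,cv2.COLOR_RGB2BGR))
def cloud(cp,d):
    K=np.array(cp['camera_matrix']);T=np.array(cp['world_from_camera'])
    v,u=np.mgrid[:d.shape[0],:d.shape[1]]
    P=np.stack([(u-K[0,2])/K[0,0]*d,(v-K[1,2])/K[1,1]*d,d,np.ones_like(d)],-1)@T.T
    return P[...,:3]
def ray(cp,px,z):
    K=np.array(cp['camera_matrix']);T=np.array(cp['world_from_camera'])
    px=np.atleast_2d(px).astype(float)
    r=np.c_[(px-[K[0,2],K[1,2]])/[K[0,0],K[1,1]],np.ones(len(px))]@T[:3,:3].T
    return T[:3,3]+r*((z-T[2,3])/r[:,2])[:,None]
E
python3 - <<'E'
from h import *
s=sensors.sense();print(s)
for n in('top','scene'):
    cp=camera_params(n);i,d=grab_frame(n);save(n+'.png',i);np.savez(n,i=i,d=d,K=cp['camera_matrix'],T=cp['world_from_camera'])
    print(n,cp)
E
```

```text
{'clock': 0.0, 'qpos': array([-1.35039475e+00,  3.53679903e-01,  1.63413538e+00, -9.73342075e-07,
        1.15518212e+00, -2.40062929e-03]), 'qvel': array([ 5.25607390e-04, -7.01973831e-04, -5.87465317e-05, -1.56647954e-03,
        5.29782638e-04,  9.59771428e-04]), 'joint_efforts': array([ 2.60324166e-03, -6.05242109e+01, -3.42068267e+01,  2.92411969e-04,
        9.26928129e-03, -5.13749546e-05]), 'eef_pos': array([ 137.99809254, -609.0900778 ,  230.54130677]), 'tcp_rot': array([-3.14018790e+00, -2.48236070e-06,  2.22802596e-01]), 'contact_force': array([-0.33396522, -0.03166941,  0.14208752]), 'wrist_torque': array([-0.02803027, -0.00877232,  0.00750265]), 'grasp_force': 0.0, 'opening': 0.9949631198541129}
top {'camera_matrix': array([[509.39384316,   0.        , 312.270311  ],
       [  0.        , 509.39384316, 200.59927544],
       [  0.        ,   0.        ,   1.        ]]), 'world_from_camera': array([[-1.54176838e-02, -9.80996097e-01,  1.93413941e-01,
         3.18021873e+02],
       [-9.99398400e-01,  2.11293248e-02,  2.75025505e-02,
         3.64265973e+02],
       [-3.10666007e-02, -1.92873558e-01, -9.80731695e-01,
         1.09173507e+03],
       [ 0.00000000e+00,  0.00000000e+00,  0.00000000e+00,
         1.00000000e+00]])}
scene {'camera_matrix': array([[376.35034166,   0.        , 319.26270685],
       [  0.        , 376.35034166, 204.20342435],
       [  0.        ,   0.        ,   1.        ]]), 'world_from_camera': array([[-4.55474158e-01, -5.04611118e-01,  7.33424100e-01,
        -1.25460499e+02],
       [-8.90194395e-01,  2.49031061e-01, -3.81493736e-01,
         6.96845269e+02],
       [ 9.86059845e-03, -8.26650561e-01, -5.62629202e-01,
         5.56437532e+02],
       [ 0.00000000e+00,  0.00000000e+00,  0.00000000e+00,
         1.00000000e+00]])}
```

View pics/top.png

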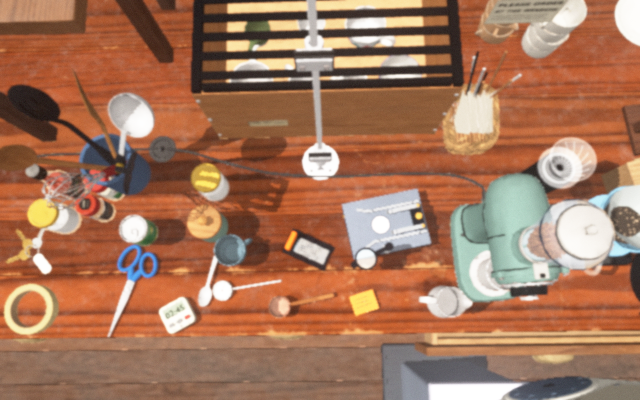

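View pics/scene.png

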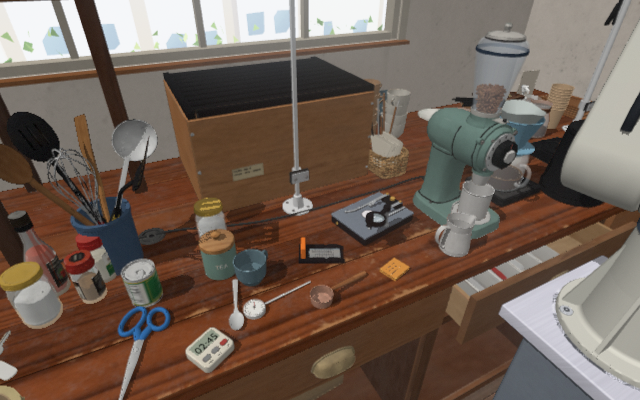

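The top view shows the stand at px (345–430, 190–255), with the clip bar at (417,217) on its right side, the post near (390,245) and the ring at (365,258). The plate is at (285–333, 230–270), its orange tab at (290,241). The tin is at (207,222) and the cup at (232,250). In the scene view the tab is at (304,248) and the stand at (372,217).

```bash
cat > m1.py <<'E'
from h import *
z=np.load('top.npz');cp=dict(camera_matrix=z['K'],world_from_camera=z['T']);P=cloud(cp,z['d']);i=z['i']
hsv=cv2.cvtColor(i,cv2.COLOR_RGB2HSV)
# deck: height mask in ROI
H=P[...,2]; roi=np.zeros(H.shape,bool); roi[180:270,335:440]=1
m=((abs(H-30)<6)&roi).astype(np.uint8)
c=max(cv2.findContours(m,0,2)[0],key=cv2.contourArea)
q=ray(cp,c[:,0],30)[:,:2].astype(np.float32);print('deck depth',cv2.minAreaRect(q))
print('worktop z',np.median(H[275:290,340:430]), 'deck z',np.median(H[m>0]))
g=((hsv[...,1]<90)&roi&(H>15)&(H<45)).astype(np.uint8)
g=cv2.morphologyEx(g,cv2.MORPH_CLOSE,np.ones((5,5)))
c=max(cv2.findContours(g,0,2)[0],key=cv2.contourArea)
q=ray(cp,c[:,0],30)[:,:2].astype(np.float32);r=cv2.minAreaRect(q);print('deck col',r,cv2.boxPoints(r))
# plate
roi=np.zeros(H.shape,bool); roi[222:278,276:342]=1
o=((hsv[...,0]<20)&(hsv[...,1]>200)&(hsv[...,2]>200)&roi)
v,u=np.nonzero(o);print('orange n',len(u),u.mean(),v.mean(),np.percentile(H[o],[5,50,95]))
t=o&(H>np.percentile(H[o],50)-8);c=cv2.findContours(t.astype(np.uint8),0,2)[0];c=max(c,key=cv2.contourArea)
hh=np.median(H[t]);print('tab',hh,cv2.minAreaRect(ray(cp,c[:,0],hh)[:,:2].astype(np.float32)))
k=((hsv[...,2]<70)&roi).astype(np.uint8);k=cv2.morphologyEx(k,cv2.MORPH_CLOSE,np.ones((7,7)))
c=max(cv2.findContours(k,0,2)[0],key=cv2.contourArea)
hh=np.median(H[k>0]);print('frame h',hh,np.percentile(H[k>0],[5,95]));r=cv2.minAreaRect(ray(cp,c[:,0],hh)[:,:2].astype(np.float32));print(r,cv2.boxPoints(r))
# high points on stand
roi=np.zeros(H.shape,bool); roi[180:275,335:440]=1
s=roi&(H>60);v,u=np.nonzero(s);print('ring pts',len(u),P[s].mean(0),P[s].max(0))
for w in [(383,250),(387,246),(365,258),(417,217),(421,207),(417,226)]:print(w,P[w[1],w[0]].round(1))
crop=cv2.resize(i[180:280,270:440],None,fx=4.5,fy=4.5,interpolation=cv2.INTER_CUBIC);save('c1.png',crop)
E
python3 m1.py
```

```text
deck depth ((475.8704833984375, 240.58712768554688), (119.90514373779297, 164.17784118652344), 10.753114700317383)
worktop z -0.015808612130740585 deck z 29.98639887139302
deck col ((475.1901550292969, 240.80584716796875), (121.46661376953125, 164.68467712402344), 10.95488166809082) [[399.9156  310.10617]
 [431.2116  148.42252]
 [550.4647  171.50552]
 [519.1687  333.18918]]
orange n 27 291.5925925925926 241.03703703703704 [ 1.52572493 28.89897202 39.61152507]
tab 30.639259393238717 ((440.55938720703125, 438.0306091308594), (3.710272789001465, 36.498291015625), 61.397308349609375)
frame h 6.421082945640137 [1.20904251 9.40384203]
((444.2899475097656, 390.66796875), (81.16002655029297, 11.153083801269531), 67.39505767822266) [[423.54388 355.34894]
 [433.84015 351.06195]
 [465.036   425.987  ]
 [454.73975 430.274  ]]
ring pts 594 [397.3774746  287.28063982 142.32503719] [ 430.31381237  364.26597302 1091.73507279]
(383, 250) [414.8 254.3  81.5]
(387, 246) [422.3 246.4  84. ]
(365, 258) [399.8 290.2  79.9]
(417, 217) [484.9 177.8  46.7]
(421, 207) [508.7 165.3  30.2]
(417, 226) [466.5 178.4  44.6]
```

View pics/c1.png

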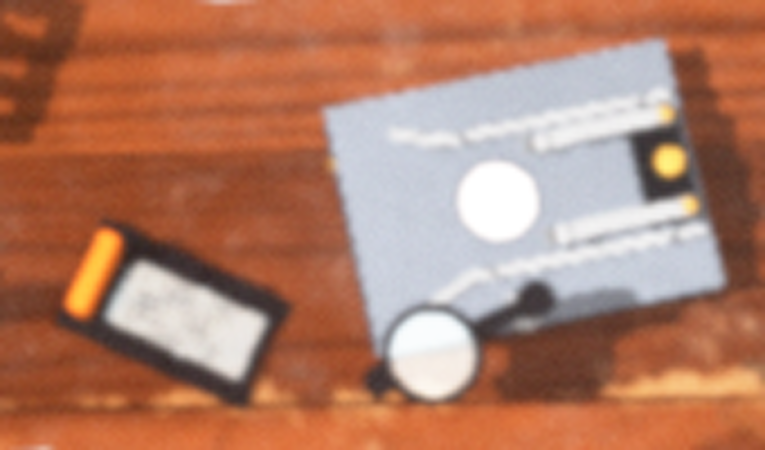

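The crop confirms the plate's tab at the left end (crop 95,272) and its ramped end facing right and down. The ring is at crop (435,350), the knob at (378,382) and the post at (537,297). Next I'll check the obstacles along the approach and get the tool-frame deltas.

```bash
cat >> h.py <<'E'
def go(x,y,z,yawdeg):
    "shift/turn in current (measured) tool frame to a downward pose"
    from scipy.spatial.transform import Rotation as R
    s=sensors.sense();A=R.from_euler('xyz',s['tcp_rot'])
    B=R.from_euler('xyz',[np.pi,0,np.deg2rad(yawdeg)])
    print('now',s['clock'],s['eef_pos'].round(1),np.rad2deg(s['tcp_rot']).round(2),'F',s['contact_force'].round(1),'q',s['qpos'].round(2))
    print('turn',(A.inv()*B).as_rotvec().round(3),'shift m',(A.inv().apply(np.array([x,y,z])-s['eef_pos'])/1000).round(4))
O=np.array([475.1,242.6]);A0=np.deg2rad(-79.15)
def stand(p): p=np.asarray(p)[:2]-O;return np.array([p@[np.cos(A0),np.sin(A0)],p@[-np.sin(A0),np.cos(A0)]])
def world(x,y): return O+x*np.array([np.cos(A0),np.sin(A0)])+y*np.array([-np.sin(A0),np.cos(A0)])
E
python3 - <<'E'
from h import *
z=np.load('top.npz');cp=dict(camera_matrix=z['K'],world_from_camera=z['T']);P=cloud(cp,z['d']);z2=np.load('scene.npz');cp2=dict(camera_matrix=z2['K'],world_from_camera=z2['T']);P2=cloud(cp2,z2['d'])
Q=np.r_[P[z['d']>0],P2[z2['d']>0]];Q=Q[(Q[:,0]>200)&(Q[:,0]<650)&(Q[:,2]<900)]
for y in range(-300,600,60):
    row=[]
    for x in range(200,650,50):
        s=Q[(abs(Q[:,1]-y-30)<30)&(Q[:,0]>=x)&(Q[:,0]<x+50)];row.append(int(np.percentile(s[:,2],99)) if len(s) else -1)
    print(y,row)
i=z['i'];hsv=cv2.cvtColor(i,cv2.COLOR_RGB2HSV);o=(hsv[...,0]<20)&(hsv[...,1]>170)&(hsv[...,2]>200)
o[:222]=0;o[262:]=0;o[:,:276]=0;o[:,305:]=0
c=max(cv2.findContours(o.astype(np.uint8),0,2)[0],key=cv2.contourArea)
print(cv2.minAreaRect(ray(cp,c[:,0],33)[:,:2].astype(np.float32)))
# crop corners of plate (crop px/4.5+offset), z=6
cr=np.array([[105,222],[60,320],[245,402],[290,305]])/4.5+[270,180]
print(ray(cp,cr,5).round(1))
for n in[(95,272)]:print('tab top',ray(cp,np.array([n])/4.5+[270,180],35))
for n in[(435,352),(378,382),(537,297)]:
    w=ray(cp,np.array([n])/4.5+[270,180],{435:84,378:104,537:84}[n[0]])[0];print(n,w,stand(w))
for n in[(632,140),(646,203)]:
    w=ray(cp,np.array([n])/4.5+[270,180],42)[0];print('bar front',w,stand(w))
go(420,400,300,-24)
E
```

```text
-300 [-2, 33, 45, 184, 111, -747, 104, 104, 3]
-240 [-3, 3, 3, 138, 230, 237, 103, 104, 3]
-180 [-3, 3, 3, 234, 236, 235, 237, 2, 2]
-120 [-3, 3, 3, 22, 234, 234, 205, 204, 4]
-60 [411, 4, 240, 427, 428, 247, 232, 204, 4]
0 [-2, 4, 267, 438, 445, 260, 253, 39, 91]
60 [-3, 77, 239, 424, 424, 249, 241, 27, 83]
120 [-4, 75, 77, 4, 32, 48, 46, 634, 638]
180 [-2, 3, 60, 3, 82, 45, 46, 640, 639]
240 [-2, 7, 11, 84, 85, 34, 35, 7, 3]
300 [-2, 6, 10, 106, 81, 33, 33, 532, 535]
360 [-2, 3, 19, 7, 9, 8, 4, 534, 620]
420 [-3, 18, 21, 4, 36, 35, 4, 9, 4]
480 [-3, 7, 18, 7, 52, 4, 4, 6, 7]
540 [-2, 3, 13, 52, 71, 84, 111, 112, 8]
((443.7331848144531, 441.3583984375), (12.265044212341309, 41.09675598144531), 62.994422912597656)
[[470.2 436.5   5. ]
 [423.7 458.3   5. ]
 [383.5 371.2   5. ]
 [428.8 349.    5. ]]
tab top [[442.68028234 439.35454181  35.        ]]
(435, 352) [398.9685694  287.29381391  84.        ] [-58.22570102 -66.35736181]
(378, 382) [385.01455937 313.58446728 104.        ] [-86.67304695 -75.11300912]
(537, 297) [422.198765   241.83775205  84.        ] [ -9.20942499 -52.09902281]
bar front [498.36275762 189.78025613  42.        ] [56.25444954 12.90419083]
bar front [468.85904179 184.9219947   42.        ] [ 55.47212781 -16.98660916]
now 0.1 [ 138.  -609.1  230.7] [-179.93   -0.     12.76] F [-0.2  0.5 -1.2] q [-1.35  0.35  1.63  0.    1.16 -0.  ]
turn [-0.001  0.     0.642] shift m [ 0.498  -0.922  -0.0682]
```

```bash
python3 - <<'E'
from scipy.spatial.transform import Rotation as R
import numpy as np
W=[(138,-609,231,12.8),(250,-420,560,31),(360,-30,570,85),(390,260,560,124),(422,390,300,154)]
for a,b in zip(W,W[1:]):
    A=R.from_euler('xyz',[180,0,a[3]],degrees=True);B=R.from_euler('xyz',[180,0,b[3]],degrees=True)
    print((A.inv()*B).as_rotvec().round(3),(A.inv().apply(np.subtract(b[:3],a[:3]))/1000).round(3))
E
```

```text
[ 0.     0.    -0.318] [ 0.151 -0.159 -0.329]
[ 0.     0.    -0.942] [ 0.295 -0.278 -0.01 ]
[-0.     0.    -0.681] [0.292 0.005 0.01 ]
[ 0.     0.    -0.524] [0.09  0.099 0.26 ]
```

>>> move_arm(motion=[[0, 0, -0.04, 0.018, -0.019, -0.04, 0.05], [0, 0, -0.08, 0.036, -0.038, -0.08, 0.05], [0, 0, -0.12, 0.055, -0.058, -0.122, 0.05], [0, 0, -0.16, 0.075, -0.078, -0.165, 0.05], [0, 0, -0.2, 0.094, -0.099, -0.206, 0.05], [0, 0, -0.24, 0.113, -0.119, -0.247, 0.05], [0, 0, -0.28, 0.132, -0.139, -0.288, 0.05], [0, 0, -0.318, 0.151, -0.159, -0.329, 0.05]])

```text
clock: 1.1
eef_pos: [250.4, -420.1, 561.4]
tcp_rot: [-3.141, -0.0, 0.542]
contact_force: [1.2, -0.2, 0.1]
opening: 0.588
grasp_force: 0.0
```

>>> move_arm(motion=[[0, 0, -0.12, 0.037, -0.035, 0, 0.05], [0, 0, -0.24, 0.074, -0.07, 0, 0.05], [0, 0, -0.36, 0.111, -0.105, -0.005, 0.05], [0, 0, -0.48, 0.148, -0.139, -0.005, 0.05], [0, 0, -0.6, 0.185, -0.174, -0.01, 0.05], [0, 0, -0.72, 0.222, -0.209, -0.01, 0.05], [0, 0, -0.84, 0.258, -0.243, -0.01, 0.05], [0, 0, -0.942, 0.295, -0.278, -0.01, 0.05]])

```text
clock: 2.1
eef_pos: [359.9, -29.3, 570.2]
tcp_rot: [3.141, 0.0, 1.486]
contact_force: [0.3, -0.5, -0.5]
opening: 0.589
grasp_force: 0.0
```

>>> move_arm(motion=[[0, 0, -0.1, 0.042, 0, 0, 0.05], [0, 0, -0.2, 0.083, 0.001, 0, 0.05], [0, 0, -0.3, 0.125, 0.002, 0.005, 0.05], [0, 0, -0.4, 0.167, 0.003, 0.005, 0.05], [0, 0, -0.5, 0.209, 0.004, 0.01, 0.05], [0, 0, -0.6, 0.25, 0.005, 0.01, 0.05], [0, 0, -0.681, 0.292, 0.005, 0.01, 0.05]])

```text
clock: 2.98
eef_pos: [390.5, 260.9, 559.9]
tcp_rot: [-3.141, 0.0, 2.167]
contact_force: [0.7, -0.3, -0.4]
opening: 0.585
grasp_force: 0.0
```

>>> move_arm(motion=[[0, 0, -0.1, 0.018, 0.02, 0.05, 0.05], [0, 0, -0.2, 0.036, 0.04, 0.104, 0.05], [0, 0, -0.3, 0.054, 0.06, 0.156, 0.05], [0, 0, -0.4, 0.072, 0.08, 0.208, 0.05], [0, 0, -0.524, 0.09, 0.099, 0.26, 0.05], [0, 0, -0.524, 0.09, 0.099, 0.26, 0.05]])

```text
clock: 3.72
eef_pos: [420.6, 388.8, 295.6]
tcp_rot: [-3.134, -0.003, 2.689]
contact_force: [0.5, 0.4, -0.1]
opening: 0.587
grasp_force: 0.0
```

```bash
python3 - <<'E'
from h import *
go(443,440,120,154)
cp=camera_params('wrist');i,d=grab_frame('wrist');save('w1.png',i);np.savez('w1',i=i,d=d,K=cp['camera_matrix'],T=cp['world_from_camera']);print(cp)
E
```

```text
now 3.725 [420.6 388.8 295.6] [-179.55   -0.18  154.08] F [ 0.5  0.4 -0.1] q [ 0.74  0.22  1.67  0.    1.26 -0.37]
turn [-0.008 -0.003  0.001] shift m [0.0016 0.0572 0.1752]
{'camera_matrix': array([[328.94236689,   0.        , 321.13286284],
       [  0.        , 328.94236689, 201.78053115],
       [  0.        ,   0.        ,   1.        ]]), 'world_from_camera': array([[ 4.36210213e-01,  8.51934636e-01,  2.89703342e-01,
         3.45138960e+02],
       [ 8.99814324e-01, -4.10321891e-01, -1.48223239e-01,
         4.26245962e+02],
       [-7.40488785e-03,  3.25335707e-01, -9.45569588e-01,
         4.38133011e+02],
       [ 0.00000000e+00,  0.00000000e+00,  0.00000000e+00,
         1.00000000e+00]])}
```

View pics/w1.png

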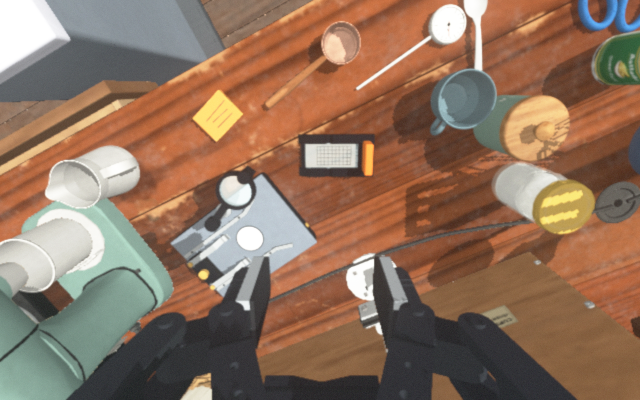

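The wrist view shows the plate at px (300–376, 135–177) with the orange tab at (367,158), and the cup at (463,98). Now I'll measure the plate axes.

```bash
cat > m2.py <<'E'
from h import *
def plate(f,roi,zt=35,zb=7):
    z=np.load(f);cp=dict(camera_matrix=z['K'],world_from_camera=z['T']);P=cloud(cp,z['d']);i=z['i'];hsv=cv2.cvtColor(i,cv2.COLOR_RGB2HSV)
    M=np.zeros(i.shape[:2],bool);M[roi[0]:roi[1],roi[2]:roi[3]]=1
    o=M&(hsv[...,0]<20)&(hsv[...,1]>190)&(hsv[...,2]>180)
    print('tab z',np.percentile(P[o][:,2],[50,90]))
    t=o&(P[...,2]>zt-8);c=max(cv2.findContours(t.astype(np.uint8),0,2)[0],key=cv2.contourArea)
    print('tab',cv2.minAreaRect(ray(cp,c[:,0],zt)[:,:2].astype(np.float32)))
    k=(M&(hsv[...,2]<60)).astype(np.uint8);c=max(cv2.findContours(k,0,2)[0],key=cv2.contourArea)
    r=cv2.minAreaRect(ray(cp,c[:,0],zb)[:,:2].astype(np.float32));print('frame',r,cv2.boxPoints(r).round(1).tolist())
if __name__=='__main__': plate('w1.npz',(125,190,290,385))
E
python3 m2.py
```

```text
tab z [29.63837201 32.50940579]
tab ((455.24188232421875, 429.3136291503906), (0.0, 0.0), 0.0)
frame ((457.4270935058594, 416.6057434082031), (17.499874114990234, 6.881649494171143), 64.24395751953125) [[450.5, 410.20001220703125], [456.70001220703125, 407.20001220703125], [464.29998779296875, 423.0], [458.1000061035156, 426.0]]
```

```bash
sed -i "s/t=o&(P\[...,2\]>zt-8)/t=o\&(P[...,2]>zt-15)/; s/hsv\[...,2\]<60)).astype(np.uint8);/hsv[...,2]<75)).astype(np.uint8);k=cv2.morphologyEx(k,cv2.MORPH_CLOSE,np.ones((9,9)));/" m2.py; python3 m2.py
python3 - <<'E'
from h import *
z=np.load('w1.npz');cp=dict(camera_matrix=z['K'],world_from_camera=z['T'])
print(ray(cp,[(300,135.5),(300,175),(376,135.5),(375.5,177)],7).round(1))
print('cup',ray(cp,[(433,132),(432,98)],25).round())
E
```

```text
tab z [29.63837201 32.50940579]
tab ((455.24188232421875, 429.3136291503906), (0.0, 0.0), 0.0)
frame ((427.314208984375, 404.3633728027344), (96.37960052490234, 53.33515167236328), 64.1928482055664) [[382.29998779296875, 372.6000061035156], [430.29998779296875, 349.3999938964844], [472.29998779296875, 436.1000061035156], [424.29998779296875, 459.3999938964844]]
[[383.5 373.6   7. ]
 [430.5 349.6   7. ]
 [426.4 462.3   7. ]
 [477.2 440.2   7. ]]
cup [[450. 526.  25.]
 [411. 538.  25.]]
```

>>> move_arm(motion=[[0, 0, 0, 0.0004, 0.014, 0.045, 0.05], [0, 0, 0, 0.0007, 0.03, 0.1, 0.05], [0, 0, 0, 0.0007, 0.045, 0.16, 0.05], [0, 0, 0, 0.0007, 0.057, 0.21, 0.05], [0, 0, 0, 0.0007, 0.0575, 0.235, 0.05], [0, 0, 0, 0.0007, 0.0575, 0.235, 0.05]])

```text
clock: 4.53
eef_pos: [447.3, 441.0, 65.6]
tcp_rot: [-3.141, -0.0, 2.686]
contact_force: [-1.1, -0.9, 0.2]
opening: 0.587
grasp_force: 0.0
```

```bash
python3 - <<'E'
from h import *
go(444,440,12,154.2)
cp=camera_params('wrist');i,d=grab_frame('wrist');save('w2.png',i[:,100:540])
E
```

```text
now 4.525 [447.3 441.   65.6] [-1.7994e+02 -1.0000e-02  1.5389e+02] F [-1.1 -0.9  0.2] q [ 0.78  0.55  1.74 -0.    0.85 -0.34]
turn [-0.001 -0.    -0.005] shift m [ 0.0025 -0.0023  0.0536]
```

View pics/w2.png

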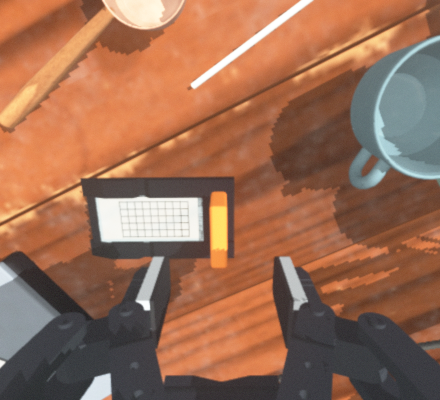

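The fingers straddle the tab (crop 219,228) at crop x 150 and 290. Going down to close on it.

>>> move_arm(motion=[[0, 0, -0.003, 0.0025, -0.0023, 0.02, 0.05], [0, 0, -0.005, 0.0025, -0.0023, 0.04, 0.05], [0, 0, -0.005, 0.0025, -0.0023, 0.0535, 0.05], [0, 0, -0.005, 0.0025, -0.0023, 0.0535, 0.0], [0, 0, -0.005, 0.0025, -0.0023, 0.0535, 0.0], [0, 0, -0.005, 0.0025, -0.0023, 0.0535, 0.0], [0, 0, -0.005, 0.0025, -0.0023, 0.0535, 0.0]], grip_force=40)

```text
clock: 5.45
eef_pos: [444.2, 440.9, 12.4]
tcp_rot: [3.14, 0.0, 2.693]
contact_force: [0.4, 0.1, 2.7]
opening: 0.106
grasp_force: 40.0
```

>>> move_arm(motion=[[0, 0, 0, 0, 0, -0.015, 0.0], [0, 0, 0, 0, 0, -0.04, 0.0], [0, 0, -0.13, 0, 0, -0.07, 0.0], [0, 0, -0.28, 0, 0, -0.09, 0.0], [0, 0, -0.43, 0, 0, -0.09, 0.0], [0, 0, -0.57, 0, 0, -0.09, 0.0], [0, 0, -0.636, 0, 0, -0.09, 0.0], [0, 0, -0.636, 0, 0, -0.09, 0.0]])

```text
clock: 6.45
eef_pos: [443.8, 440.5, 102.6]
tcp_rot: [3.141, 0.0, -2.955]
contact_force: [-0.2, 0.4, -0.9]
opening: 0.11
grasp_force: 39.4
```

```bash
python3 - <<'E'
from h import *
go(*world(-120,0),70,-169.15)
cp=camera_params('wrist');i,d=grab_frame('wrist');save('w3.png',i);np.savez('w3',i=i,d=d,K=cp['camera_matrix'],T=cp['world_from_camera'])
E
```

```text
now 6.45 [443.8 440.5 102.6] [ 1.7998e+02  2.0000e-02 -1.6931e+02] F [-0.2  0.4 -0.9] q [ 0.78  0.5   1.73  0.    0.91 -0.98]
turn [ 0.     0.    -0.003] shift m [ 0.0063 -0.0803  0.0325]
```

View pics/w3.png

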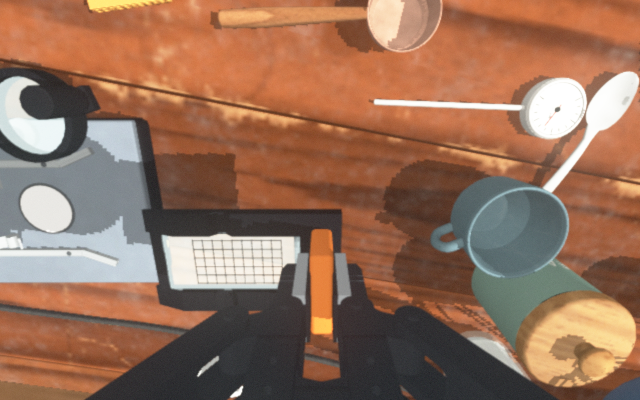

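The plate is held level by the tab (px 320,283), its ramped end toward the stand's open end. Moving to hover at the channel mouth.

>>> move_arm(motion=[[0, 0, 0, 0.002, -0.02, 0.01, 0.0], [0, 0, 0, 0.004, -0.045, 0.02, 0.0], [0, 0, 0, 0.006, -0.07, 0.03, 0.0], [0, 0, -0.003, 0.0063, -0.0803, 0.042, 0.0], [0, 0, -0.003, 0.0063, -0.0803, 0.0475, 0.0], [0, 0, -0.003, 0.0063, -0.0803, 0.0475, 0.0]])

```text
clock: 7.25
eef_pos: [452.6, 360.8, 53.9]
tcp_rot: [3.142, -0.0, -2.952]
contact_force: [0.3, -0.9, -1.6]
opening: 0.106
grasp_force: 39.4
```

```bash
python3 - <<'E'
from h import *
go(*world(-120,0),55,-169.15)
cp=camera_params('wrist');i,d=grab_frame('wrist');save('w4.png',i);np.savez('w4',i=i,d=d,K=cp['camera_matrix'],T=cp['world_from_camera'])
E
```

```text
now 7.25 [452.6 360.8  53.9] [ 1.8000e+02 -1.0000e-02 -1.6911e+02] F [ 0.3 -0.9 -1.6] q [ 0.67  0.51  1.86  0.    0.77 -1.09]
turn [ 0.    -0.     0.001] shift m [ 0.0002 -0.0003 -0.0011]
```

View pics/w4.png

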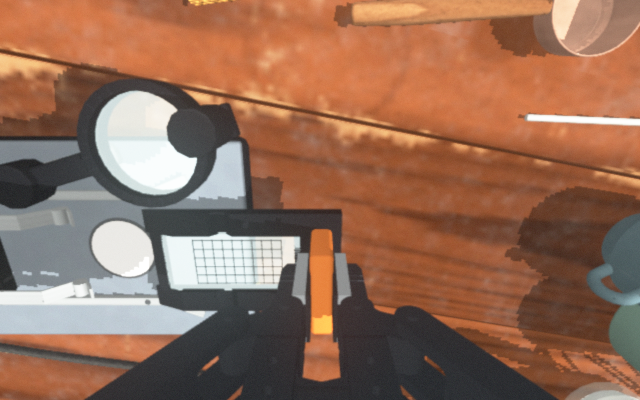

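The plate is over the mouth. Its lead corners are at px (145,210) and (160,305), the window is at (122,248), and the deck's -x,-y corner is at (248,138). Next I'll work out the relative alignment.

```bash
cat > m3.py <<'E'
from h import *
z=np.load('w4.npz');cp=dict(camera_matrix=z['K'],world_from_camera=z['T']);i=z['i'];hsv=cv2.cvtColor(i,cv2.COLOR_RGB2HSV)
P=cloud(cp,z['d'])
f=lambda px,zz:np.array([stand(w) for w in ray(cp,px,zz)]).round(1)
print('deck corner',f([(248,138)],30))
w=np.zeros((400,640),np.uint8);w[210:285,80:160]=(hsv[210:285,80:160,2]>232)&(hsv[210:285,80:160,1]<25)
c=max(cv2.findContours(w,0,2)[0],key=cv2.contourArea);e=cv2.fitEllipse(c);print('window',e,f([e[0]],30))
g=cv2.cvtColor(i,cv2.COLOR_RGB2GRAY)
# plate -y edge: dark/bright transition rows; columns 190..335
for u in (185,210,240,270,300,330):
    col=g[195:225,u].astype(int);v=195+np.argmax(-(np.diff(col)))+.5+.0
    print('edge -y u',u,v,f([(u,v)],48.5),P[215,u,2].round(1))
for v in (220,240,260,280,300):
    row=g[v,135:175].astype(int);u=135+np.argmax(-np.diff(row))+.5;print('lead v',v,u,f([(u,v)],42.5))
for u in (170,190,210,230):
    col=g[290:325,u].astype(int);v=290+np.argmax(np.diff(col))+.5;print('edge +y',u,v,f([(u,v)],48.5))
save('c4.png',cv2.resize(i[190:320,0:260],None,fx=3,fy=3,interpolation=cv2.INTER_CUBIC))
E
python3 m3.py
```

```text
deck corner [[-83.2 -60.8]]
window ((122.59566497802734, 248.5694122314453), (48.12747573852539, 62.09953689575195), 123.1936264038086) [[-8.3  0.9]]
edge -y u 185 208.5 [[-54.8 -30. ]] 49.4
edge -y u 210 197.5 [[-67.4 -35.6]] 45.8
edge -y u 240 208.5 [[-81.1 -30. ]] 47.9
edge -y u 270 208.5 [[-95.4 -30.1]] 48.1
edge -y u 300 208.5 [[-109.8  -30.1]] 48.4
edge -y u 330 208.5 [[-124.2  -30.1]] 48.5
lead v 220 143.5 [[-30.4 -21.6]]
lead v 240 150.5 [[-32.1 -10.4]]
lead v 260 153.5 [[-31.7   1.2]]
lead v 280 147.5 [[-26.4  13.3]]
lead v 300 158.5 [[-30.3  26.1]]
edge +y 170 306.5 [[-39.3  25.8]]
edge +y 190 310.5 [[-49.6  28.4]]
edge +y 210 310.5 [[-60.4  28.4]]
edge +y 230 316.5 [[-70.7  32.2]]
```

View pics/c4.png

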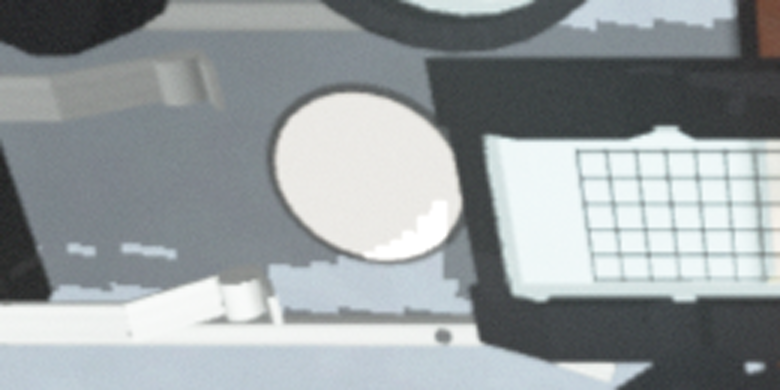

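```bash
python3 - <<'E'
from h import *
z=np.load('w4.npz');cp=dict(camera_matrix=z['K'],world_from_camera=z['T']);i=z['i']
f=lambda px,zz:np.array([stand(w) for w in ray(cp,px,zz)]).round(1)
g=cv2.cvtColor(i,cv2.COLOR_RGB2GRAY)
for u in (60,70,78,84):
    print(u,g[184:206,u].tolist())
for u in (100,112,120,130,140,150): print(u,g[288:310,u].tolist())
print('Ry z34/z30',f([(75,199.5)],34),f([(75,199.5)],30),'Ly',f([(120,298)],34),f([(120,304.5)],34))
print('bar front',f([(0,238),(16,289)],42), 'noses', f([(62,216),(82,290)],38.5))
T=z['T'];print('cam',stand(T[:2,3]),T[2,3])
E
```

```text
60 [59, 86, 122, 132, 133, 134, 139, 156, 162, 168, 171, 168, 167, 168, 163, 154, 141, 135, 131, 132, 133, 134]
70 [130, 136, 130, 133, 133, 133, 140, 157, 167, 169, 171, 166, 169, 166, 163, 155, 140, 133, 132, 135, 130, 134]
78 [134, 134, 133, 134, 134, 133, 140, 153, 167, 168, 169, 171, 168, 165, 164, 158, 139, 131, 132, 132, 131, 135]
84 [134, 136, 134, 135, 131, 130, 137, 154, 166, 169, 168, 169, 167, 169, 166, 156, 140, 135, 133, 132, 134, 136]
100 [204, 201, 202, 204, 196, 160, 134, 136, 146, 166, 220, 239, 243, 243, 243, 240, 228, 211, 201, 203, 201, 201]
112 [204, 206, 204, 202, 186, 177, 158, 145, 144, 162, 220, 237, 241, 243, 243, 240, 231, 214, 207, 204, 205, 204]
120 [202, 204, 206, 206, 203, 161, 135, 137, 144, 161, 220, 237, 241, 243, 242, 239, 232, 211, 202, 202, 203, 200]
130 [202, 205, 204, 201, 203, 198, 161, 140, 145, 163, 219, 238, 242, 242, 242, 240, 231, 213, 202, 203, 200, 202]
140 [208, 207, 207, 206, 200, 164, 135, 135, 144, 160, 219, 237, 241, 241, 241, 240, 233, 214, 203, 203, 202, 204]
150 [204, 205, 207, 207, 205, 201, 168, 143, 142, 160, 213, 234, 221, 199, 187, 201, 221, 216, 205, 205, 207, 207]
Ry z34/z30 [[  8.2 -29.5]] [[ 11.3 -28.2]] Ly [[-3.2 30.9]] [[-2.3 35.3]]
bar front [[ 45.6 -11.2]
 [ 46.7  19.4]] noses [[ 13.5 -22.1]
 [ 13.7  22.4]]
cam [-119.76780789  -84.81227158] 196.11683668401332
```

Alignment is good: the plate spans y −27.5 to 28.4 and the channel −29.5 to 30.9 in the same view, and the edges are parallel. The stop is at about x = 56. Lowering onto the deck.

>>> move_arm(motion=[[0, 0, 0, 0, 0, 0.004, 0.0], [0, 0, 0, 0, 0, 0.008, 0.0], [0, 0, 0, 0, 0, 0.0113, 0.0], [0, 0, 0, 0, 0, 0.0113, 0.0]])

```text
clock: 7.8
eef_pos: [452.4, 360.4, 42.7]
tcp_rot: [-3.141, -0.0, -2.951]
contact_force: [0.3, -0.1, -1.5]
opening: 0.106
grasp_force: 39.4
```

>>> move_arm(motion=[[0, 0, 0, 0, -0.004, 0.0006, 0.0], [0, 0, 0, 0, -0.009, 0.0006, 0.0], [0, 0, 0, 0, -0.014, 0.0006, 0.0], [0, 0, 0, 0, -0.019, 0.0006, 0.0], [0, 0, 0, 0, -0.024, 0.0006, 0.0], [0, 0, 0, 0, -0.028, 0.0006, 0.0], [0, 0, 0, 0, -0.03, 0.0006, 0.0], [0, 0, 0, 0, -0.03, 0.0006, 0.0]])

```text
clock: 8.8
eef_pos: [458.3, 330.9, 42.4]
tcp_rot: [3.142, 0.0, -2.952]
contact_force: [-0.3, 0.4, -0.1]
opening: 0.107
grasp_force: 39.5
```

>>> move_arm(motion=[[0, 0, 0, 0, -0.002, 0, 0.0], [0, 0, 0, 0, -0.004, 0, 0.0], [0, 0, 0, 0, -0.006, 0, 0.0], [0, 0, 0, 0, -0.008, 0, 0.0], [0, 0, 0, 0, -0.01, 0, 0.0], [0, 0, 0, 0, -0.012, 0, 0.0], [0, 0, 0, 0, -0.014, 0, 0.0], [0, 0, 0, 0, -0.016, 0, 0.0]])

```text
clock: 9.8
eef_pos: [461.3, 315.1, 42.4]
tcp_rot: [3.142, 0.0, -2.951]
contact_force: [-0.4, 0.8, 0.7]
opening: 0.105
grasp_force: 39.5
```

>>> move_arm(motion=[[0, 0, 0, 0, -0.0015, 0, 0.0], [0, 0, 0, 0, -0.003, 0, 0.0], [0, 0, 0, 0, -0.0045, 0, 0.0], [0, 0, 0, 0, -0.006, 0, 0.0], [0, 0, 0, 0, -0.0075, 0, 0.0], [0, 0, 0, 0, -0.009, 0, 0.0]])

```text
clock: 10.55
eef_pos: [463.3, 307.5, 42.7]
tcp_rot: [3.14, 0.001, -2.952]
contact_force: [-0.8, 7.4, -0.6]
opening: 0.108
grasp_force: 39.6
```

>>> move_arm(motion=[[0, 0, 0, 0, -0.0015, 0, 0.0], [0, 0, 0, 0, -0.003, 0, 0.0], [0, 0, 0, 0, -0.0045, 0, 0.0], [0, 0, 0, 0, -0.006, 0, 0.0], [0, 0, 0, 0, -0.0075, 0, 0.0], [0, 0, 0, 0, -0.009, 0, 0.0]])

```text
clock: 11.3
eef_pos: [465.1, 298.8, 42.7]
tcp_rot: [3.14, 0.002, -2.952]
contact_force: [0.3, 5.5, -1.8]
opening: 0.107
grasp_force: 39.6
```

>>> move_arm(motion=[[0, 0, 0, 0, -0.0015, 0, 0.0], [0, 0, 0, 0, -0.003, 0, 0.0], [0, 0, 0, 0, -0.0045, 0, 0.0], [0, 0, 0, 0, -0.006, 0, 0.0], [0, 0, 0, 0, -0.0075, 0, 0.0], [0, 0, 0, 0, -0.009, 0, 0.0]])

```text
clock: 12.05
eef_pos: [466.6, 289.6, 42.6]
tcp_rot: [3.14, 0.001, -2.952]
contact_force: [-1.2, 6.1, -1.4]
opening: 0.109
grasp_force: 39.6
```

>>> move_arm(motion=[[0, 0, 0, 0, -0.001, 0, 0.0], [0, 0, 0, 0, -0.002, 0, 0.0], [0, 0, 0, 0, -0.003, 0, 0.0], [0, 0, 0, 0, -0.004, 0, 0.0], [0, 0, 0, 0, -0.005, 0, 0.0]])

```text
clock: 12.68
eef_pos: [467.6, 284.6, 42.6]
tcp_rot: [3.14, 0.001, -2.952]
contact_force: [-2.1, 6.4, -0.4]
opening: 0.114
grasp_force: 39.6
```

>>> move_arm(motion=[[0, 0, 0, 0, -0.001, 0, 0.0], [0, 0, 0, 0, -0.002, 0, 0.0], [0, 0, 0, 0, -0.003, 0, 0.0]])

```text
clock: 13.05
eef_pos: [468.1, 281.6, 42.5]
tcp_rot: [3.14, 0.001, -2.952]
contact_force: [-0.3, 6.4, -0.8]
opening: 0.111
grasp_force: 39.6
```

>>> move_arm(motion=[[0, 0, 0, 0, -0.0007, 0, 0.0], [0, 0, 0, 0, -0.0014, 0, 0.0], [0, 0, 0, 0, -0.002, 0, 0.0]])

```text
clock: 13.42
eef_pos: [468.3, 279.0, 42.4]
tcp_rot: [3.142, 0.0, -2.951]
contact_force: [0.4, 3.3, -1.2]
opening: 0.106
grasp_force: 39.6
```

>>> move_arm(motion=[[0, 0, 0, 0, -0.0005, 0, 0.0], [0, 0, 0, 0, -0.001, 0, 0.0], [0, 0, 0, 0, -0.001, 0, 0.0]])

```text
clock: 13.8
eef_pos: [468.4, 277.8, 42.4]
tcp_rot: [-3.141, -0.0, -2.951]
contact_force: [-0.3, 0.9, -0.3]
opening: 0.102
grasp_force: 39.7
```

>>> move_arm(motion=[[0, 0, 0, 0, -0.0005, 0, 0.0], [0, 0, 0, 0, -0.001, 0, 0.0], [0, 0, 0, 0, -0.001, 0, 0.0]])

```text
clock: 14.18
eef_pos: [468.6, 276.9, 42.4]
tcp_rot: [-3.142, -0.0, -2.951]
contact_force: [-0.4, 1.0, -0.3]
opening: 0.109
grasp_force: 39.7
```

>>> move_arm(motion=[[0, 0, 0, 0, -0.0005, 0, 0.0], [0, 0, 0, 0, -0.001, 0, 0.0], [0, 0, 0, 0, -0.001, 0, 0.0]])

```text
clock: 14.55
eef_pos: [468.8, 276.0, 42.4]
tcp_rot: [3.141, -0.0, -2.951]
contact_force: [-1.5, 2.0, 0.4]
opening: 0.108
grasp_force: 39.7
```

>>> move_arm(motion=[[0, 0, 0, 0, -0.0004, 0, 0.0], [0, 0, 0, 0, -0.0008, 0, 0.0], [0, 0, 0, 0, -0.0008, 0, 0.0]])

```text
clock: 14.92
eef_pos: [469.0, 275.3, 42.4]
tcp_rot: [3.141, 0.0, -2.951]
contact_force: [-1.5, 4.3, 0.5]
opening: 0.104
grasp_force: 39.7
```

>>> move_arm(motion=[[0, 0, 0, 0, -0.0003, 0, 0.0], [0, 0, 0, 0, -0.0006, 0, 0.0], [0, 0, 0, 0, -0.0006, 0, 0.0]])

```text
clock: 15.3
eef_pos: [469.1, 274.6, 42.4]
tcp_rot: [3.141, 0.0, -2.951]
contact_force: [-1.2, 4.5, -0.5]
opening: 0.106
grasp_force: 39.7
```

>>> move_arm(motion=[[0, 0, 0, 0, -0.0003, 0, 0.0], [0, 0, 0, 0, -0.0006, 0, 0.0], [0, 0, 0, 0, -0.0006, 0, 0.0]])

```text
clock: 15.68
eef_pos: [469.2, 274.5, 42.5]
tcp_rot: [3.141, 0.0, -2.952]
contact_force: [-1.7, 7.1, -0.2]
opening: 0.104
grasp_force: 39.6
```

```bash
python3 - <<'E'
from h import *
s=sensors.sense();print(s['eef_pos'],s['contact_force'])
i,d=grab_frame('wrist');save('w5.png',cv2.resize(i[190:330,0:340],None,fx=2.3,fy=2.3,interpolation=cv2.INTER_CUBIC));cp=camera_params('wrist');np.savez('w5',i=i,d=d,K=cp['camera_matrix'],T=cp['world_from_camera'])
E
```

```text
[469.19615619 274.51478899  42.45315516] [-1.71952852  7.13724977 -0.18479372]
```

View pics/w5.png

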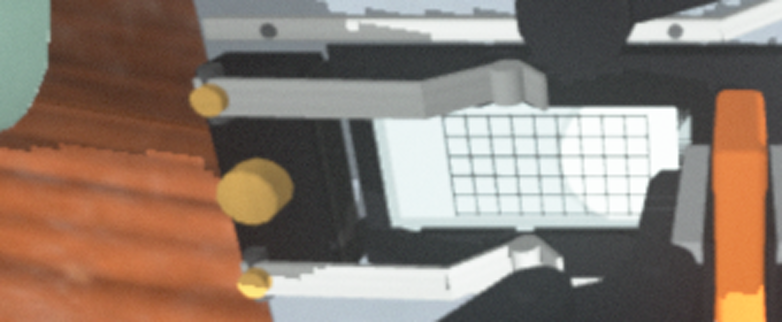

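The plate is now hard against the stop: the force rose to 7 N over only 0.1 mm of motion. The picture shows both clip noses (crop 515,80 and 525,250) in the notches. I'll relieve the push, release and lift.

>>> move_arm(motion=[[0, 0, 0, 0, 0.0008, 0, 0.0], [0, 0, 0, 0, 0.0012, 0, 0.0], [0, 0, 0, 0, 0.0012, 0, 0.02], [0, 0, 0, 0, 0.0012, 0, 0.04], [0, 0, 0, 0, 0.0012, 0, 0.04]])

```text
clock: 16.35
eef_pos: [468.8, 275.0, 42.3]
tcp_rot: [-3.141, -0.0, -2.951]
contact_force: [-0.1, -0.6, -0.4]
opening: 0.469
grasp_force: 0.0
```

>>> move_arm(motion=[[0, 0, 0, 0, 0, -0.01, 0.04], [0, 0, 0, 0, 0, -0.03, 0.04], [0, 0, 0, 0, 0, -0.06, 0.04], [0, 0, 0, 0, 0, -0.1, 0.04], [0, 0, 0, 0, 0, -0.15, 0.04], [0, 0, 0, 0.02, 0.05, -0.2, 0.04], [0, 0, 0, 0.04, 0.09, -0.22, 0.04], [0, 0, 0, 0.04, 0.09, -0.22, 0.04]])

```text
clock: 17.35
eef_pos: [411.9, 359.0, 265.7]
tcp_rot: [3.138, 0.004, -2.948]
contact_force: [0.6, 0.2, -1.2]
opening: 0.469
grasp_force: 0.0
```

```bash
python3 - <<'E'
from h import *
go(*world(-86,-73),150,-169)
cp=camera_params('wrist');i,d=grab_frame('wrist');save('w6.png',i);np.savez('w6',i=i,d=d,K=cp['camera_matrix'],T=cp['world_from_camera'])
E
```

```text
now 17.35 [411.9 359.  265.7] [ 179.81    0.24 -168.91] F [ 0.6  0.2 -1.2] q [ 0.71  0.2   1.77  0.    1.17 -1.05]
turn [0.003 0.004 0.002] shift m [ 0.0335 -0.0405  0.1155]
```

View pics/w6.png

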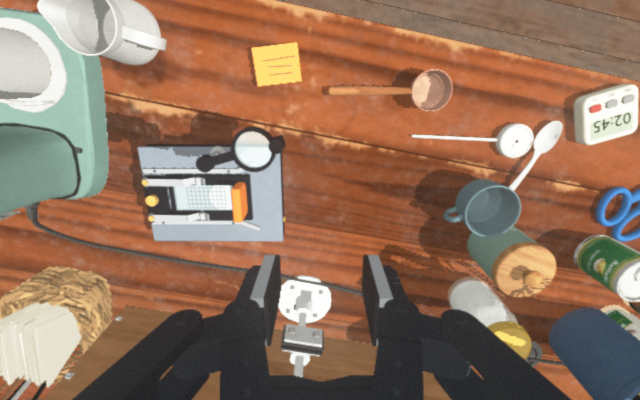

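The plate is seated with the fingers clear. The knob is at px (276,146) and the post at (206,162). Next I'll find the knob and plan the arc.

```bash
python3 - <<'E'
from h import *
z=np.load('w6.npz');cp=dict(camera_matrix=z['K'],world_from_camera=z['T']);i=z['i'];hsv=cv2.cvtColor(i,cv2.COLOR_RGB2HSV)
P=cloud(cp,z['d']);m=np.zeros(i.shape[:2],bool);m[134:160,262:292]=1
k=m&(P[...,2]>98)&(P[...,2]<112);v,u=np.nonzero(k);print(len(u),u.mean(),v.mean(),np.median(P[k][:,2]))
w=ray(cp,[(u.mean(),v.mean())],106)[0];print('knob',w,stand(w),'vs',P[k].mean(0))
m[:]=0;m[125:175,225:285]=1
kk=m&(P[...,2]>76)&(P[...,2]<90)&(hsv[...,2]<80);print('ring dark',P[kk].mean(0),stand(P[kk].mean(0)))
pw=ray(cp,[(206,162)],84)[0];print('post img',pw,stand(pw))
# plate tab
o=(hsv[...,0]<20)&(hsv[...,1]>190)&(hsv[...,2]>180);o[:180]=0;o[225:]=0;o[:,:228]=0;o[:,250:]=0
o&=(P[...,2]>58);v,u=np.nonzero(o);w=ray(cp,[(u.mean(),v.mean())],65)[0];print('tab',w,stand(w))
E
```

```text
195 276.4153846153846 145.51282051282053 105.3665971765891
knob [386.43194788 312.5102954  106.        ] [-85.35127065 -73.92315921] vs [386.63354452 312.41928314 104.99944471]
ring dark [400.2653007  281.88928018  82.60412906] [-52.67368753 -66.10115278]
post img [420.54426248 243.8251927   84.        ] [-11.47277786 -53.34983563]
tab [nan nan nan] [nan nan]<stdin>:11: RuntimeWarning: Mean of empty slice.
  ret = ret.dtype.type(ret / rcount)
```

```bash
python3 - <<'E'
from h import *
go(386.4,312.4,140,-78)
E
```

```text
now 17.4 [412.2 357.3 264.1] [ 1.7993e+02  1.4000e-01 -1.6894e+02] F [ 0.4 -0.5 -0.6] q [ 0.71  0.2   1.77 -0.    1.17 -1.05]
turn [-1.000e-03  3.000e-03 -1.587e+00] shift m [ 0.0342 -0.0392  0.1239]
```

>>> move_arm(motion=[[0, 0, -0.18, 0.004, -0.005, 0.02, 0.04], [0, 0, -0.36, 0.009, -0.01, 0.04, 0.04], [0, 0, -0.54, 0.014, -0.016, 0.055, 0.04], [0, 0, -0.72, 0.019, -0.022, 0.07, 0.04], [0, 0, -0.9, 0.024, -0.028, 0.085, 0.04], [0, 0, -1.08, 0.029, -0.034, 0.1, 0.04], [0, 0, -1.26, 0.034, -0.039, 0.115, 0.04], [0, 0, -1.44, 0.034, -0.039, 0.12, 0.04]])

```text
clock: 18.4
eef_pos: [385.9, 309.0, 140.8]
tcp_rot: [3.139, -0.002, -1.507]
contact_force: [0.5, 0.3, -0.0]
opening: 0.472
grasp_force: 0.0
```

>>> move_arm(motion=[[0, 0, -0.147, 0, 0, 0, 0.04], [0, 0, -0.147, 0, 0, 0, 0.04]])

```text
clock: 18.65
eef_pos: [386.6, 310.1, 141.8]
tcp_rot: [3.14, -0.001, -1.366]
contact_force: [-0.4, 0.2, 0.6]
opening: 0.471
grasp_force: 0.0
```

```bash
python3 - <<'E'
from h import *
go(386.4,312.4,90,-78)
E
```

```text
now 18.65 [386.6 310.1 141.8] [ 1.7993e+02 -5.0000e-02 -7.8280e+01] F [-0.4  0.2  0.6] q [ 0.67  0.27  1.99 -0.    0.89 -2.67]
turn [ 0.001 -0.001 -0.005] shift m [-0.0024 -0.0003  0.0518]
```

>>> move_arm(motion=[[0, 0, 0, -0.0024, 0, 0.015, 0.04], [0, 0, 0, -0.0024, 0, 0.035, 0.04], [0, 0, 0, -0.0024, 0, 0.0515, 0.04], [0, 0, 0, -0.0024, 0, 0.0515, 0.022], [0, 0, 0, -0.0024, 0, 0.0515, 0.022]])

```text
clock: 19.27
eef_pos: [386.3, 313.7, 91.0]
tcp_rot: [3.142, -0.0, -1.365]
contact_force: [-0.7, -0.2, 0.5]
opening: 0.262
grasp_force: 0.0
```

```bash
python3 - <<'E'
from h import *
from scipy.spatial.transform import Rotation as R
s=sensors.sense();print(s['eef_pos'],s['opening'],s['contact_force'],np.rad2deg(s['tcp_rot'][2]))
post=world(-10,-52);print(post)
pose=lambda f:(np.r_[post+78.5*np.array([np.cos(np.deg2rad(f)),np.sin(np.deg2rad(f))]),90],191+(f-8)*.835)
p0,y0=s['eef_pos'],np.rad2deg(s['tcp_rot'][2])
for j,ph in enumerate([np.arange(111,63,-6),np.arange(63,20,-6)]):
    A=R.from_euler('xyz',[180,0,y0],degrees=True)
    for f in ph:
        p,y=pose(f);t=(A.inv()*R.from_euler('xyz',[180,0,y],degrees=True)).as_rotvec();d=A.inv().apply(p-p0)/1000
        print(f,t.round(3).tolist(),d.round(4).tolist())
    p0,y0=p,y
E
```

```text
[386.2926107  313.71846423  90.95912032] 0.2624693353687222 [-0.69638077 -0.20901667  0.50625907] -78.19944279004875
[422.147201   242.63283413]
111 [-0.0, -0.0, 0.084] [-0.0006, -0.008, 0.001]
105 [0.0, -0.0, 0.171] [-0.0015, -0.0162, 0.001]
99 [-0.0, -0.0, 0.259] [-0.0015, -0.0244, 0.001]
93 [-0.0, -0.0, 0.346] [-0.0007, -0.0326, 0.001]
87 [0.0, -0.0, 0.433] [0.001, -0.0406, 0.001]
81 [-0.0, -0.0, 0.521] [0.0035, -0.0484, 0.001]
75 [0.0, -0.0, 0.608] [0.0068, -0.056, 0.001]
69 [-0.0, -0.0, 0.696] [0.0109, -0.0631, 0.001]
63 [0.0, -0.0, 0.087] [-0.0006, -0.0082, -0.0]
57 [0.0, -0.0, 0.175] [-0.0003, -0.0164, -0.0]
51 [0.0, -0.0, 0.262] [0.0008, -0.0245, -0.0]
45 [0.0, -0.0, 0.35] [0.0028, -0.0325, -0.0]
39 [0.0, -0.0, 0.437] [0.0056, -0.0402, -0.0]
33 [0.0, -0.0, 0.525] [0.0092, -0.0476, -0.0]
27 [0.0, -0.0, 0.612] [0.0135, -0.0546, -0.0]
21 [-0.0, -0.0, 0.7] [0.0186, -0.0611, -0.0]
```

>>> move_arm(motion=[[0, 0, 0.084, -0.0006, -0.008, 0.001, 0.022], [0, 0, 0.171, -0.0015, -0.0162, 0.001, 0.022], [0, 0, 0.259, -0.0015, -0.0244, 0.001, 0.022], [0, 0, 0.346, -0.0007, -0.0326, 0.001, 0.022], [0, 0, 0.433, 0.001, -0.0406, 0.001, 0.022], [0, 0, 0.521, 0.0035, -0.0484, 0.001, 0.022], [0, 0, 0.608, 0.0068, -0.056, 0.001, 0.022], [0, 0, 0.696, 0.0109, -0.0631, 0.001, 0.022]])

```text
clock: 20.27
eef_pos: [450.8, 316.4, 90.8]
tcp_rot: [-3.141, 0.002, -2.064]
contact_force: [-1.3, 0.4, 0.3]
opening: 0.261
grasp_force: 0.4
```

>>> move_arm(motion=[[0, 0, 0.087, -0.0006, -0.0082, 0, 0.022], [0, 0, 0.175, -0.0003, -0.0164, 0, 0.022], [0, 0, 0.262, 0.0008, -0.0245, 0, 0.022], [0, 0, 0.35, 0.0028, -0.0325, 0, 0.022], [0, 0, 0.437, 0.0056, -0.0402, 0, 0.022], [0, 0, 0.525, 0.0092, -0.0476, 0, 0.022], [0, 0, 0.612, 0.0135, -0.0546, 0, 0.022], [0, 0, 0.7, 0.0186, -0.0611, 0, 0.022]])

```text
clock: 21.28
eef_pos: [496.2, 271.0, 90.9]
tcp_rot: [3.141, 0.002, -2.764]
contact_force: [-0.3, 0.8, 1.1]
opening: 0.258
grasp_force: 0.3
```

```bash
python3 - <<'E'
from h import *
p=world(-10,-52)
for f in (15,11,8,6):
    q=p+78.5*np.array([np.cos(np.deg2rad(f)),np.sin(np.deg2rad(f))]);print(f);go(*q,90,-169+(f-8)*.835)
z,d=grab_frame('scene');np.savez('s2',i=z,d=d,K=camera_params('scene')['camera_matrix'],T=camera_params('scene')['world_from_camera'])
E
```

```text
15
now 21.275 [496.2 271.   90.9] [ 1.7998e+02  1.2000e-01 -1.5835e+02] F [-0.3  0.8  1.1] q [ 0.5   0.43  1.88  0.    0.83 -1.45]
turn [0.    0.002 0.084] shift m [ 0.0013 -0.0082  0.0008]
11
now 21.275 [496.2 271.   90.9] [ 1.7998e+02  1.2000e-01 -1.5835e+02] F [-0.3  0.8  1.1] q [ 0.5   0.43  1.88  0.    0.83 -1.45]
turn [0.001 0.002 0.142] shift m [ 0.0022 -0.0136  0.0008]
8
now 21.275 [496.2 271.   90.9] [ 1.7998e+02  1.2000e-01 -1.5835e+02] F [-0.3  0.8  1.1] q [ 0.5   0.43  1.88  0.    0.83 -1.45]
turn [0.001 0.002 0.186] shift m [ 0.003  -0.0176  0.0008]
6
now 21.275 [496.2 271.   90.9] [ 1.7998e+02  1.2000e-01 -1.5835e+02] F [-0.3  0.8  1.1] q [ 0.5   0.43  1.88  0.    0.83 -1.45]
turn [0.001 0.002 0.215] shift m [ 0.0037 -0.0203  0.0008]
```

Light contact, and the knob is following. Now easing toward the end stop.

>>> move_arm(motion=[[0, 0, 0.04, 0.0006, -0.004, 0, 0.022], [0, 0, 0.084, 0.0013, -0.008, 0, 0.022], [0, 0, 0.12, 0.002, -0.011, 0, 0.022], [0, 0, 0.142, 0.0022, -0.0136, 0, 0.022], [0, 0, 0.165, 0.0025, -0.0155, 0, 0.022], [0, 0, 0.186, 0.003, -0.0175, 0, 0.022], [0, 0, 0.186, 0.003, -0.0175, 0, 0.022]])

```text
clock: 22.2
eef_pos: [499.0, 253.2, 89.8]
tcp_rot: [-3.141, -0.0, -2.947]
contact_force: [-0.3, 0.1, 0.3]
opening: 0.253
grasp_force: 0.0
```

>>> move_arm(motion=[[0, 0, 0.0, 0.0003, -0.001, 0, 0.022], [0, 0, 0.0, 0.0005, -0.002, 0, 0.022], [0, 0, 0.0, 0.0005, -0.002, 0, 0.022]])

```text
clock: 22.58
eef_pos: [499.1, 251.8, 90.0]
tcp_rot: [3.141, 0.001, -2.947]
contact_force: [-0.6, 4.6, -0.2]
opening: 0.259
grasp_force: 2.1
```

>>> move_arm(motion=[[0, 0, 0.0, 0.0001, -0.0007, 0, 0.022], [0, 0, 0.0, 0.0002, -0.0012, 0, 0.022], [0, 0, 0.0, 0.0002, -0.0012, 0, 0.022]])

```text
clock: 22.95
eef_pos: [499.1, 251.4, 90.0]
tcp_rot: [3.14, 0.001, -2.947]
contact_force: [-1.6, 9.9, -2.1]
opening: 0.257
grasp_force: 4.9
```

```bash
python3 - <<'E'
from h import *
s=sensors.sense();print(s['eef_pos'],s['contact_force'],s['opening'],stand(s['eef_pos']))
E
```

```text
[499.13590796 251.44034986  89.97492551] [-1.64617852  9.89621038 -2.12269669] 0.2567759600566302 [-4.157832   25.27032034]
```

At the end stop. Back off to centre, open slightly and lift clear.

>>> move_arm(motion=[[0, 0, 0, 0, 0.003, 0, 0.022], [0, 0, 0, 0, 0.0055, 0, 0.022], [0, 0, 0, 0, 0.0055, 0, 0.04], [0, 0, 0, 0, 0.0055, 0, 0.04], [0, 0, 0, 0, 0.0055, -0.02, 0.04], [0, 0, 0, 0, 0.0055, -0.05, 0.04], [0, 0, 0, 0, 0.0055, -0.09, 0.04], [0, 0, 0, 0, 0.0055, -0.14, 0.04]])

```text
clock: 23.95
eef_pos: [497.3, 255.0, 230.4]
tcp_rot: [-3.141, -0.002, -2.947]
contact_force: [1.0, 0.4, 0.0]
opening: 0.471
grasp_force: 0.0
```

>>> move_arm(motion=[[0, 0, 0, 0.05, 0.03, -0.04, 0.04], [0, 0, 0, 0.08, 0.06, -0.06, 0.04], [0, 0, 0, 0.1, 0.09, -0.06, 0.04], [0, 0, 0, 0.1, 0.09, -0.06, 0.04], [0, 0, 0, 0.1, 0.09, -0.06, 0.04]])

```text
clock: 24.58
eef_pos: [382.6, 324.0, 289.7]
tcp_rot: [-3.141, -0.0, -2.946]
contact_force: [-0.0, -0.4, 0.3]
opening: 0.469
grasp_force: 0.0
```

```bash
cat > m5.py <<'E'
from h import *
s=sensors.sense();print(s['clock'],s['eef_pos'])
for n in('wrist','top'):
    cp=camera_params(n);i,d=grab_frame(n);np.savez('f_'+n,i=i,d=d,K=cp['camera_matrix'],T=cp['world_from_camera'])
    P=cloud(cp,d);hsv=cv2.cvtColor(i,cv2.COLOR_RGB2HSV)
    S=np.stack([(P[...,:2]-O)@[np.cos(A0),np.sin(A0)],(P[...,:2]-O)@[-np.sin(A0),np.cos(A0)]],-1)
    on=(abs(S[...,0])<100)&(abs(S[...,1])<90)&(d>0)
    k=on&(P[...,2]>97)&(P[...,2]<112);print(n,'knob n',k.sum(),S[k].mean(0).round(1) if k.any() else '')
    r=on&(P[...,2]>76)&(P[...,2]<90);print('ring/arm',r.sum(),S[r].mean(0).round(1) if r.any() else '')
    o=on&(hsv[...,0]<22)&(hsv[...,1]>170)&(hsv[...,2]>170)&(P[...,2]>55)&(P[...,2]<70)&(S[...,0]<0)
    print('tab',o.sum(),S[o].mean(0).round(1) if o.any() else '', P[o][:,2].max() if o.any() else '')
a=np.load('top.npz');b=np.load('f_top.npz')
for nm,(v0,v1,u0,u1) in dict(cup=(232,268,215,252),tin=(203,242,185,228)).items():
    print(nm,'diff',np.abs(a['i'][v0:v1,u0:u1].astype(int)-b['i'][v0:v1,u0:u1]).mean().round(2))
E
python3 m5.py
```

```text
24.575 [382.55290779 324.01037956 289.71155367]
wrist knob n 146 [-9.8 26. ]
ring/arm 1493 [-9.3 -9.3]
tab 71 [-35.6  -7.3] 65.56230383330819
top knob n 0 
ring/arm 0 
tab 0  
cup diff 26.28
tin diff 30.55
```

```bash
python3 - <<'E'
from h import *
for f in('w6.npz','f_wrist.npz'):
    z=np.load(f);cp=dict(camera_matrix=z['K'],world_from_camera=z['T']);P=cloud(cp,z['d']);hsv=cv2.cvtColor(z['i'],cv2.COLOR_RGB2HSV)
    S=np.stack([(P[...,:2]-O)@[np.cos(A0),np.sin(A0)],(P[...,:2]-O)@[-np.sin(A0),np.cos(A0)]],-1)
    o=(hsv[...,0]<22)&(hsv[...,1]>170)&(hsv[...,2]>150)&(P[...,2]>62)&(P[...,2]<70)&(abs(S[...,1])<30)&(abs(S[...,0]+35)<20)
    print(f,'tab top x',np.percentile(S[o][:,0],[2,50,98]).round(1),o.sum())
    for yy in(22,-22):
        out=[]
        for x in range(0,60,4):
            q=(abs(S[...,1]-yy)<3.5)&(abs(S[...,0]-x)<2.5)&(P[...,2]<60)&(P[...,2]>25);out.append(round(float(np.median(P[q][:,2])),1) if q.sum()>1 else None)
        print(yy,out)
a=np.load('scene.npz');b=np.load('s2.npz')
for nm,(v0,v1,u0,u1) in dict(cup=(248,288,232,268),tin=(228,280,198,236)).items():
    print(nm,np.abs(a['i'][v0:v1,u0:u1].astype(int)-b['i'][v0:v1,u0:u1]).mean().round(2))
E
```

```text
w6.npz tab top x [-38.1 -37.5 -28.1] 30
22 [36.6, 36.3, 37.4, 38.8, 39.9, 39.0, 40.7, 43.7, 45.8, 45.8, 45.6, 45.5, 45.4, 44.7, 41.2]
-22 [36.3, 36.3, 37.1, 38.3, 39.6, 38.7, 41.2, 43.5, 45.9, 45.9, 45.7, 45.6, 45.3, 45.3, 44.8]
f_wrist.npz tab top x [-38.  -36.1 -28.6] 35
22 [None, None, None, None, None, None, 42.5, 44.2, 45.6, 45.9, 44.9, 45.0, 45.0, 44.9, 42.6]
-22 [None, None, 40.1, 38.7, 39.7, 38.9, 40.7, 43.4, 45.7, 45.8, 45.8, 45.4, 44.9, 45.0, 44.2]
cup 3.13
tin 3.72
```

```bash
python3 -c "
from rig import order
print(order.sign_off())"
```

```text
the job is handed in; nothing more can be done
None
```

I slid the plate in until it met the stop, with both clips in its notches, let go of it and swung the loupe to its end stop over it. The cup and tea tin were left in place, and I handed the job in at about 25 s; the hand-in gave no verdict.

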